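Lock the twist-lock stand and hang the soap basket on it

ROBOT

A 7-joint arm with a two-finger parallel gripper is mounted at the origin on the work surface. World frame = base frame: x ahead of the robot, y to its left, z up, the work surface at z = 0. Lengths are in mm, angles in rad, forces in N, time in s.
With the tool pointing down it reaches from about 400 to 850 mm from the base axis. Payload 10.4 kg.
Tool frame: the origin (TCP) lies midway between the tips of the shut fingers; the grasp point (between the pads) lies 19 mm behind it; x points along the fingers, z is the direction in which the jaws open and shut, and the axes are right-handed (so a half turn about x gives the same grasp; the last joint's range is limited). The gripper opens to 85 mm and grips with 20 to 120 N. Pads are 22 mm wide; open, the fingers measure 114 mm over their backs; the gripper's body (76 mm by 85 mm) begins 54 mm behind the grasp point. The pads swing forward as they close: fully open they stand 13 mm farther back than shut.
Start: joints at [-1.277, 0.332, -0.065, 1.46, 0.022, 1.35, -0.088], TCP at [194.692, 593.924, 231.338] pointing down, gripper open.
Joint ranges: [-2.6, 2.6], [-0.5, 2.12], [-1.47, 1.34], [0.16, 2.42], [-1.27, 4.41], [0.06, 2.06], [-2.6, 2.6]. Speed limits (rad/s): [2.22, 2.22, 2.79, 2.79, 3.14, 3.14, 3.14].

INTERFACE

Orientations are given as a rotation vector (axis times angle).
In Python, from plant import env, eyes gives the robot as it stands. The module is installed in compiled form; this text tells all that it offers.
- The arm moves only by the tool move_arm, never from a script. Its argument "commands" is a list of rows, each an object with "offset": the shift along the tool's x, y, z each as a share of 200 mm, from -1 to 1, a list of three; "turn": the turn, a rotation vector about the tool's x, y, z each as a share of pi/2 rad, from -1 to 1, a list of three. A call has 1 to 20 rows; each row is the pose to reach, as a shift and turn from the pose commanded when the call began, along the tool's axes at that moment; what a row does not reach only later rows make up. A row lasts 1/10 s, in which the tool goes at most 50 mm and 8.59 degrees, less where a joint would pass 70% of its speed; a pose out of reach is approached as far as the arm can. A call with a number of a shift or a turn outside -1 to 1 is refused whole. A call with a gripper value outside its range is refused whole. "claw" is the closure, from 0 (fully open) to 1 (shut), set as the call begins (left out, the last holds). The fingers move at their own pace and stop on an object; "newtons" is the grip in N (left out, the last holds). Time passes only in rows, so rows that repeat a pose let the fingers close. It gives the time, the measured TCP pose, the force and the opening at its end, in the units of the state.
- env.get_obs(): the state, without advancing time (a new reading comes with each control period).
- eyes.grab_frame(name): name is "side" or "top" or "wrist"; returns the picture (400x640x3 uint8, red, green, blue); there is no depth.
- eyes.get_calibration(name): a dict with "camera_matrix" (3x3 intrinsics, pixels), "dist" ([k1, k2, p1, p2, k3] as OpenCV has them; the pictures are not rectified), "R" (3x3) and "t" (3): a world point X has camera coordinates R X + t; the wrist camera has in their place "tool_from_camera" (4x4, takes a point from camera to tool coordinates, whose origin is the TCP and whose axes are the tool frame's). Camera axes: x right, y down, z forward; pixel columns grow to the right and rows downward; lengths in mm; the calibration is good to about 2 mm. A picture is of the moment at which its call begins: read the wrist's pose just before it. get_calibration takes no time and is no camera call.
- env.close_job(): hands the job in, once; it reports no verdict.
The state is a dict: "t": time; "joints": joint angles; "dq": joint speeds; "tau": joint torques, N m; "eef_pos": TCP position; "orientation": TCP orientation; "force": force on the tool from outside, world axes, zero at the start; "wrist_torque": the same for the moment, N m; "finger_gap": finger opening in mm.
Only numpy, scipy, OpenCV 4.12 (cv2) and the standard library are available. Lean on these libraries where they do the work, as an engineer would, in place of code of your own. Each camera call takes 0.05 s, during which the arm holds its last target. There are 200 camera calls.

TASK

Lock the hook stand to the shelf: turn its winged knob clockwise (seen from above) until it clicks over into the locked notch, so that it stays there by itself. Then pick up the soap basket and hang it by its handle from the stand's hook, hanging free. Leave the soap dish, swab container, mirror and face brush where they are.

Things in the scene. Friction and masses are not known exactly. Their poses are not given: they have to be found in the camera images.
- stand: White plastic foot 146 x 276 mm (local x, y), 22 mm high, held by its own weight and suction (it does not shift). Origin: centre of its underside. The winged knob stands on its -y half; on its +y half a 12 mm steel post at (55, 85) mm rises to 228 mm and carries the hook. The hook points to the stand's own -x (roughly towards the robot).
- hook (a point): Where the middle of the bail bar lies when hung: stand (-15, 85, 200) mm, 8 mm above the middle line of the hook's 8 mm rod at its lowest point (rod underside at 188 mm). Axes as the stand's. The upturned tip is 35 mm towards -x, its top 28 mm above this point; the post is 70 mm towards +x. The basket must come from -x, its tray passing under the rod, its bar over the tip.
- lock (a joint): Angle of the winged knob, rad, growing clockwise seen from above. 0: resting in the unlocked notch, 1.3: resting in the locked notch; a sprung hump midway (0.65) takes about 0.16 N m to pass, beyond it the knob snaps on by itself, short of it it springs back. Stops at -0.12 and 1.42.
- lock_grip (a point): On the knob's vertical axis, 14 mm below the top of its wing, 54 mm above the shelf. The wing is an upright grey bar 80 mm long (this point's x), 18 mm thick (its y), 34 mm tall, on a 68 mm white disc 12 mm thick; its axes turn with the knob (local x along the wing).
- basket: Aluminium soap basket, loose, about 0.22 kg: tray 80 x 130 x 40 mm (local x, y, z) with an 8 mm round bail in its middle plane x = 0, rising from the tray's two short ends to a 36 mm level bar along y at 145 mm. A grey upright grip block stands on the bar. Origin: centre of its underside.
- bail (a point): Middle of the bail's level bar, 145 mm above the basket's underside; axes as the basket's.
- basket_grip (a point): Middle of the grip block above the bail bar, 173 mm above the basket's underside: 16 mm thick (x), 30 mm wide (y), from 147 to 193 mm. Pinch it across y, so that the fingers stay beside the hook rod.
- swabs: Closed clear swab container, round, 72 mm wide, 90 mm high, loose. Origin: centre of its underside.
- soapdish: Turquoise soap dish 85 x 120 x 25 mm, loose. Origin: centre of its underside.
- mirror: Round mirror 116 mm wide on a stand, 188 mm high, loose. Origin: centre of its underside.
- facebrush: White silicone face brush lying flat, 147 mm long (local y), 27 mm high, loose. Origin: on its underside, near the middle.
Things that resemble listed ones, but are neither listed nor needed, are in the scene too. Leave any orange look-alike of the basket alone.

How it is judged:
By the outcome, as a careful person would: the job done as asked, in the order asked, and still so for the second after the job is handed in, with the robot touching nothing.
It also fails if it takes over 64 s, if anything falls off the work surface, if the arm or the gripper's body presses on something with over 40 N, if the wrist force passes 120 N, or if a joint passes its speed limit or range.

## Working session

There is one attempt and no reset: what is moved stays moved. The work goes in short steps, Python scripts to look and compute and a tool call to move; the robot and the scene stay as the last step left them, time stands still between calls to the robot, and variables do not carry over. Pictures are saved under pics/ and viewed, about 8 in all and at most 12, crops included, and the job is handed in when it is done.

Besides the shell and the picture viewer there is one more tool, called after "Request:" as name(argument=value, ...) on one line, values as JSON. move_arm: Moves the arm, as the interface text tells. Its arguments: {"type":"object","properties":{"commands":{"type":"array","items":{"type":"object","properties":{"offset":{"type":"array","items":{"type":"number","minimum":-1,"maximum":1}},"turn":{"type":"array","items":{"type":"number","minimum":-1,"maximum":1}}}}},"claw":{"type":"number"},"newtons":{"type":"number"}},"required":["commands"]}

```bash
mkdir -p pics
cat > h.py <<'E'
import numpy as np, cv2
from scipy.spatial.transform import Rotation as Rn
from plant import env, eyes
def cam(n,obs=None):
    c=eyes.get_calibration(n);K=np.array(c['camera_matrix'],float);d=np.array(c['dist'],float)
    if n=='wrist':
        T=np.array(c['tool_from_camera'],float);Rw=Rn.from_rotvec(obs['orientation']).as_matrix()
        Rcw=Rw@T[:3,:3];o=Rw@T[:3,3]+np.array(obs['eef_pos']);R=Rcw.T;t=-R@o
    else: R=np.array(c['R'],float);t=np.array(c['t'],float).ravel()
    return K,d,R,t
def ray(c,px):
    K,d,R,t=c;p=cv2.undistortPoints(np.array(px,float).reshape(-1,1,2),K,d).reshape(-1,2)
    v=np.c_[p,np.ones(len(p))]@R;return -R.T@t,v
def onz(c,px,z):
    o,v=ray(c,px);return o+v*((z-o[2])/v[:,2])[:,None]
def proj(c,X):
    K,d,R,t=c;return cv2.projectPoints(np.array(X,float).reshape(-1,3),cv2.Rodrigues(R)[0],t,K,d)[0].reshape(-1,2)
def tri(c1,p1,c2,p2):
    o1,v1=ray(c1,p1);o2,v2=ray(c2,p2);v1=v1[0];v2=v2[0]
    s=np.linalg.lstsq(np.c_[v1,-v2],o2-o1,rcond=None)[0]
    a=o1+v1*s[0];b=o2+v2*s[1];return (a+b)/2,np.linalg.norm(a-b)
def grab(n,f):
    o=env.get_obs();im=eyes.grab_frame(n);cv2.imwrite(f'pics/{f}.png',im[...,::-1]);return im,o
E
python3 - <<'E'
from h import *
for n in ['top','side','wrist']:
    im,o=grab(n,n+'0');c=cam(n,o);print(n,-c[2].T@c[3],c[0][0,0])
print(o['orientation'],o['t'],o['eef_pos'])
E
```

```text
top [ 335.65512325    7.97342293 1456.10793339] 419.7047214429206
side [-470.28032101  922.95037515  966.19544769] 507.1207949731144
wrist [115.42525675 620.32760865 372.78522386] 309.38410702108837
[-0.97350916  1.34361462  0.97222656] 0.1 [194.59488233 593.58298713 230.61439811]
```

View pics/top0.png

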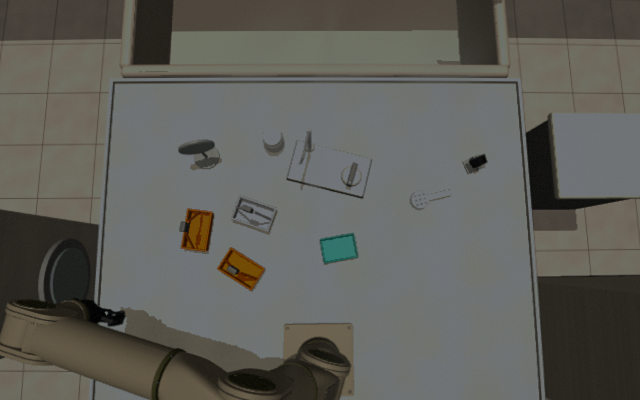

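View pics/side0.png

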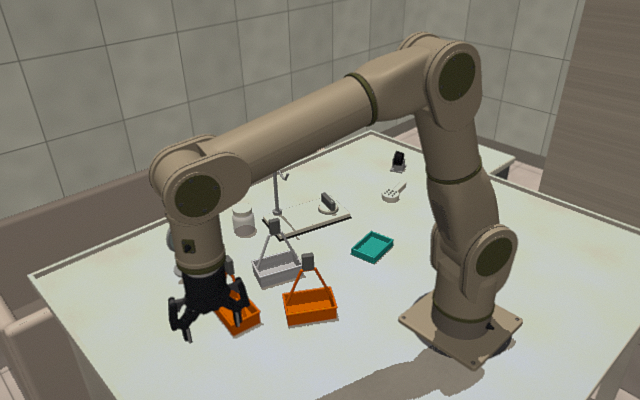

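Top view: stand foot around (330,168), knob at (351,175), post and hook near (307,145), silver basket at (255,214), and orange look-alikes at (197,230) and (242,268). I'll enlarge these next.

Run:
```python
from h import *
t=cv2.imread('pics/top0.png')[120:245,225:385];s=cv2.imread('pics/side0.png')[160:295,235:355]
t=cv2.convertScaleAbs(t,alpha=1.5)
a=cv2.resize(t,None,fx=5,fy=5,interpolation=cv2.INTER_CUBIC)[:600]
cv2.imwrite('pics/tc.png',a)
b=cv2.resize(s,None,fx=4.4,fy=4.4,interpolation=cv2.INTER_CUBIC);cv2.imwrite('pics/sc.png',b)
```

```text
(no output)
```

View pics/tc.png

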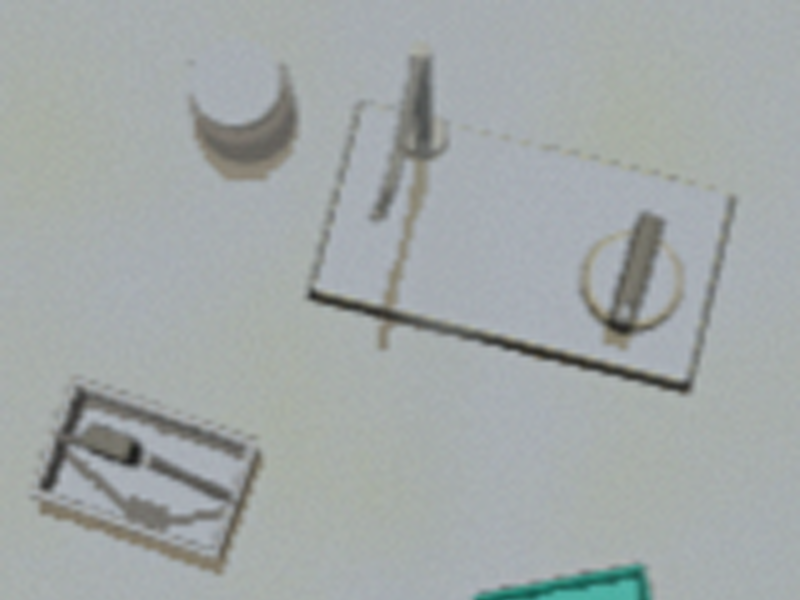

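View pics/sc.png

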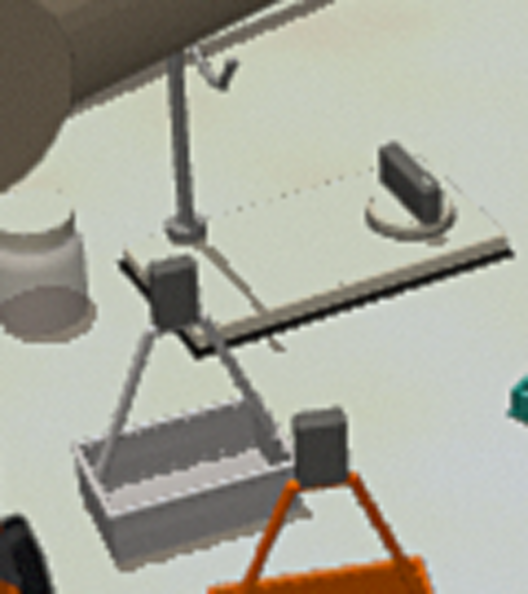

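Crop shows the stand-foot corners at about (362,102), (735,198), (689,385), (312,291), wing ends at (650,213) and (622,328), hook tip at (378,215), and basket rim corners at (80,380), (260,450), (222,558), (38,495). The side crop confirms the upright grip block and hook.

Run:
```python
from h import *
T=cam('top');S=cam('side');f=lambda P:np.array(P,float)/5+[225,120]-0.4
g=lambda P:np.array(P,float)/4.4+[235,160]-0.4
q=onz(T,f([(362,102),(735,198),(689,385),(312,291)]),22);c=q.mean(0);print(q.round(),'stand c',c)
ed=lambda a,b:np.linalg.norm(q[a]-q[b]);print(ed(0,1),ed(1,2),ed(2,3),ed(3,0))
y=(q[0]+q[3]-q[1]-q[2]);x=(q[0]+q[1]-q[2]-q[3])
print('yaw y',np.degrees(np.arctan2(-y[0],y[1])),'yaw x',np.degrees(np.arctan2(x[1],x[0])))
a=np.arctan2(-y[0],y[1]);Rz=Rn.from_euler('z',a).as_matrix()
c0=c*[1,1,0]
for n,p in dict(hook=(-15,85,200),tip=(-50,85,228),post=(55,85,228)).items():
    X=c0+Rz@p;print(n,X.round(1),(proj(T,X)-[225,120])*5,(proj(S,X)-[235,160])*4.4)
w=onz(T,f([(650,213),(622,328),(633,210),(665,218)]),68);print('wing',w.round(1),w[:2].mean(0),np.degrees(np.arctan2(*(w[0]-w[1])[[1,0]])))
d=onz(T,f([(633,280)]),34);print('disc',d)
b=onz(T,f([(80,380),(260,450),(222,558),(38,495)]),40);print(b.round(1),'basket',b.mean(0))
e=lambda i,j:np.linalg.norm(b[i]-b[j]);print(e(0,1),e(1,2),e(2,3),e(3,0))
y=b[0]+b[3]-b[1]-b[2];x=b[0]+b[1]-b[2]-b[3]
print('byaw',np.degrees(np.arctan2(-y[0],y[1])),np.degrees(np.arctan2(x[1],x[0])))
print('grip', onz(T,f([(107,440)]),193), tri(T,f([(107,440)]),S,g([(172,262)])))
```

```text
[[ 744.   70.   22.]
 [ 674. -192.   22.]
 [ 541. -157.   22.]
 [ 608.  104.   22.]] stand c [641.68392989 -43.66503529  22.        ]
270.82121640780383 136.9927056731491 269.33615092389414 139.5930885120991
yaw y -14.676731960288228 yaw x -14.540740754475351
hook [648.7  42.4 200. ] [[392.02034073 169.73793867]] [[212.99800107  68.04837224]]
tip [614.9  51.2 228. ] [[375.88818432 213.56570874]] [[232.0583049   53.48337834]]
post [716.4  24.6 228. ] [[420.10650307  49.55488975]] [[170.55501417  -4.35074699]]
wing [[ 652.5 -127.4   68. ]
 [ 573.5 -107.1   68. ]
 [ 654.6 -115.9   68. ]
 [ 649.  -137.5   68. ]] [ 613.03620017 -117.27427501   68.        ] -14.39371404915217
disc [[ 612.97364069 -118.10459458   34.        ]]
[[543.8 260.4  40. ]
 [495.3 137.5  40. ]
 [422.4 162.4  40. ]
 [465.4 287.   40. ]] basket [481.72477057 211.81786379  40.        ]
132.0874803705416 77.08766199388624 131.86608209984124 82.7718272384725
byaw -20.27846175127021 -18.797226583850726
grip [[484.55824012 216.00005817 193.        ]] (array([484.39411371, 215.89043836, 191.50478923]), np.float64(0.965704841641985))
```

```bash
cat >> h.py <<'E'
def tgt(yaw): # yaw deg of tool z direction in world; x down
    z=np.array([np.cos(np.radians(yaw)),np.sin(np.radians(yaw)),0]);x=np.array([0,0,-1.]);return np.c_[x,np.cross(z,x),z]
def state():
    o=env.get_obs();R=Rn.from_rotvec(o['orientation']).as_matrix()
    print('t',round(o['t'],2),'p',np.round(o['eef_pos'],1),'x',R[:,0].round(3),'yaw',np.degrees(np.arctan2(R[1,2],R[0,2])).round(2),'j',np.round(o['joints'],2),'F',np.round(o['force'],1),'gap',round(float(o['finger_gap']),1));return o,R,np.array(o['eef_pos'])
def plan(R,p,way):
    for P,yaw in way:
        print(P,yaw,'off',(R.T@(np.array(P)-p)/200).round(3),'turn',(Rn.from_matrix(R.T@tgt(yaw)).as_rotvec()/(np.pi/2)).round(3))
E
python3 - <<'E'
from h import *
o,R,p=state()
plan(R,p,[((195,594,330),75.5),((380,450,330),75.5),((380,450,330),-104.5),((400,400,330),75.5)])
E
```

```text
t 0.15 p [194.6 593.6 230.7] x [-0.    -0.001 -1.   ] yaw 71.85 j [-1.28  0.33 -0.06  1.46  0.02  1.35 -0.09] F [ 0.  -0.3 -0.4] gap 85.1
(195, 594, 330) 75.5 off [-0.496 -0.001  0.002] turn [-0.041 -0.001 -0.   ]
(380, 450, 330) 75.5 off [-0.496 -1.105 -0.394] turn [-0.041 -0.001 -0.   ]
(380, 450, 330) -104.5 off [-0.496 -1.105 -0.394] turn [ 1.959e+00 -0.000e+00  1.000e-03]
(400, 400, 330) 75.5 off [-0.496 -1.277 -0.601] turn [-0.041 -0.001 -0.   ]
```

Request:
move_arm(commands=[{"offset": [-0.5, 0, 0], "turn": [0, 0, 0]}, {"offset": [-0.5, 0, 0], "turn": [-0.04, 0, 0]}, {"offset": [-0.5, -1, -0.9], "turn": [-0.04, 0, 0]}, {"offset": [-0.5, -1, -0.9], "turn": [-0.04, 0, 0]}, {"offset": [-0.5, -1, -0.9], "turn": [-0.04, 0, 0]}, {"offset": [-0.5, -1, -0.9], "turn": [-0.04, 0, 0]}, {"offset": [-0.5, -1, -0.9], "turn": [-0.04, 0, 0]}, {"offset": [-0.5, -1, -0.9], "turn": [-0.04, 0, 0]}], claw=0, newtons=60)

```text
t: 0.95
eef_pos: [331.5, 356.1, 331.7]
orientation: [-1.016, 1.32, 1.015]
force: [-0.5, -0.3, 0.8]
finger_gap: 85.2
```

Request:
move_arm(commands=[{"offset": [0, -0.98, -1], "turn": [0, 0, 0]}, {"offset": [0, -0.98, -1], "turn": [0, 0, 0]}, {"offset": [0, -0.98, -1], "turn": [0, 0, 0]}, {"offset": [0, -0.98, -1], "turn": [0, 0, 0]}, {"offset": [0, -0.98, -1], "turn": [0, 0, 0]}, {"offset": [0, -0.98, -1], "turn": [0, 0, 0]}])

```text
t: 1.55
eef_pos: [469.3, 113.7, 331.4]
orientation: [-1.017, 1.32, 1.017]
force: [1.0, -0.4, -0.1]
finger_gap: 85.4
```

Run:
```python
from h import *
o,R,p=state()
plan(R,p,[((613,-117.5,200),75.5),((613,-117.5,100),75.5)])
```

```text
t 1.55 p [469.3 113.7 331.4] x [ 0.001 -0.    -1.   ] yaw 75.22 j [-0.74 -0.04  0.4   1.67  0.02  1.51  0.97] F [ 1.  -0.4 -0.1] gap 85.4
(613, -117.5, 200) 75.5 off [ 0.658 -0.989 -0.934] turn [-0.003 -0.     0.   ]
(613, -117.5, 100) 75.5 off [ 1.158 -0.989 -0.934] turn [-0.003 -0.     0.   ]
```

Request:
move_arm(commands=[{"offset": [0, -0.99, -0.93], "turn": [0, 0, 0]}, {"offset": [0, -0.99, -0.93], "turn": [0, 0, 0]}, {"offset": [0, -0.99, -0.93], "turn": [0, 0, 0]}, {"offset": [0, -0.99, -0.93], "turn": [0, 0, 0]}, {"offset": [0, -0.99, -0.93], "turn": [0, 0, 0]}, {"offset": [0, -0.99, -0.93], "turn": [0, 0, 0]}, {"offset": [0.7, -0.99, -0.93], "turn": [0, 0, 0]}, {"offset": [0.7, -0.99, -0.93], "turn": [0, 0, 0]}, {"offset": [0.7, -0.99, -0.93], "turn": [0, 0, 0]}, {"offset": [0.7, -0.99, -0.93], "turn": [0, 0, 0]}, {"offset": [0.7, -0.99, -0.93], "turn": [0, 0, 0]}])

```text
t: 2.65
eef_pos: [613.2, -112.1, 192.2]
orientation: [-1.02, 1.319, 1.02]
force: [-0.6, 0.2, 0.9]
finger_gap: 85.4
```

Run:
```python
from h import *
o,R,p=state()
im,o=grab('wrist','w1')
c=cam('wrist',o)
print(proj(c,[(613,-117.5,68),(651.7,-127.5,68),(574.3,-107.5,68)]))
plan(R,p,[((613,-117.5,41),75.5)])
```

```text
t 2.65 p [ 613.2 -112.1  192.2] x [-0. -0. -1.] yaw 75.45 j [-0.37  0.39  0.62  1.55 -0.24  1.28  1.6 ] F [-0.6  0.2  0.9] gap 85.4
[[313.58962202 195.65750931]
 [313.94243201 235.97531474]
 [313.20737897 151.48493807]]
(613, -117.5, 41) 75.5 off [ 0.756 -0.006 -0.026] turn [-0.001 -0.    -0.   ]
```

View pics/w1.png

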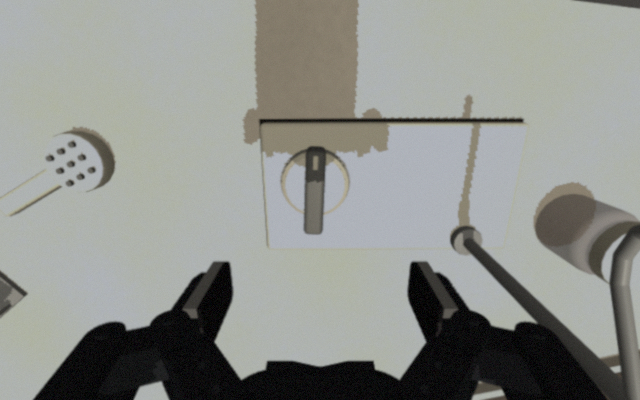

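Wrist view: wing centred at about (314,192), which matches the prediction, and its long axis lies square between the jaws. I'll descend and grip.

Request:
move_arm(commands=[{"offset": [0.4, 0, -0.025], "turn": [0, 0, 0]}, {"offset": [0.4, 0, -0.025], "turn": [0, 0, 0]}, {"offset": [0.6, 0, -0.025], "turn": [0, 0, 0]}, {"offset": [0.7, 0, -0.025], "turn": [0, 0, 0]}, {"offset": [0.755, 0, -0.025], "turn": [0, 0, 0]}, {"offset": [0.755, 0, -0.025], "turn": [0, 0, 0]}, {"offset": [0.755, 0, -0.025], "turn": [0, 0, 0]}])

```text
t: 3.4
eef_pos: [613.3, -117.2, 42.5]
orientation: [-1.021, 1.316, 1.018]
force: [0.2, -0.1, 1.0]
finger_gap: 85.5
```

Request:
move_arm(commands=[{"offset": [0, 0, 0]}, {"offset": [0, 0, 0]}, {"offset": [0, 0, 0]}, {"offset": [0, 0, 0]}, {"offset": [0, 0, 0]}, {"offset": [0, 0, 0]}, {"offset": [0, 0, 0]}, {"offset": [0, 0, 0]}], claw=1, newtons=60)

```text
schema error: expected keys offset, turn
```

Run:
```python
from h import *
o,R,p=state()
print(o['wrist_torque'])
```

```text
t 3.4 p [ 613.3 -117.2   42.5] x [ 0.003 -0.    -1.   ] yaw 75.45 j [-0.31  0.55  0.56  1.68 -0.33  1.    1.68] F [ 0.2 -0.1  1. ] gap 85.5
[-0.0470938  -0.04056284  0.02032944]
```

Request:
move_arm(commands=[{"offset": [0, 0, 0], "turn": [0, 0, 0]}, {"offset": [0, 0, 0], "turn": [0, 0, 0]}, {"offset": [0, 0, 0], "turn": [0, 0, 0]}, {"offset": [0, 0, 0], "turn": [0, 0, 0]}, {"offset": [0, 0, 0], "turn": [0, 0, 0]}, {"offset": [0, 0, 0], "turn": [0, 0, 0]}, {"offset": [0, 0, 0], "turn": [0, 0, 0]}, {"offset": [0, 0, 0], "turn": [0, 0, 0]}, {"offset": [0, 0, 0], "turn": [0, 0, 0]}, {"offset": [0, 0, 0], "turn": [0, 0, 0]}], claw=1, newtons=60)

```text
t: 4.4
eef_pos: [611.8, -117.2, 40.7]
orientation: [-1.02, 1.319, 1.02]
force: [-2.8, -0.7, 5.3]
finger_gap: 17.0
```

Request:
move_arm(commands=[{"offset": [0, 0, 0], "turn": [0.07, 0, 0]}, {"offset": [0, 0, 0], "turn": [0.14, 0, 0]}, {"offset": [0, 0, 0], "turn": [0.21, 0, 0]}, {"offset": [0, 0, 0], "turn": [0.28, 0, 0]}, {"offset": [0, 0, 0], "turn": [0.35, 0, 0]}, {"offset": [0, 0, 0], "turn": [0.42, 0, 0]}, {"offset": [0, 0, 0], "turn": [0.49, 0, 0]}, {"offset": [0, 0, 0], "turn": [0.56, 0, 0]}, {"offset": [0, 0, 0], "turn": [0.63, 0, 0]}, {"offset": [0, 0, 0], "turn": [0.7, 0, 0]}, {"offset": [0, 0, 0], "turn": [0.77, 0, 0]}, {"offset": [0, 0, 0], "turn": [0.83, 0, 0]}, {"offset": [0, 0, 0], "turn": [0.83, 0, 0]}, {"offset": [0, 0, 0], "turn": [0.83, 0, 0]}, {"offset": [0, 0, 0], "turn": [0.83, 0, 0]}])

```text
t: 5.9
eef_pos: [613.4, -115.9, 40.7]
orientation: [-0.012, 1.568, 0.013]
force: [5.9, 1.7, 0.2]
finger_gap: 17.2
```

Request:
move_arm(commands=[{"offset": [0, 0, 0], "turn": [0, 0, 0]}, {"offset": [0, 0, 0], "turn": [0, 0, 0]}, {"offset": [0, 0, 0], "turn": [0, 0, 0]}, {"offset": [0, 0, 0], "turn": [0, 0, 0]}, {"offset": [0, 0, 0], "turn": [0, 0, 0]}, {"offset": [0, 0, 0], "turn": [0, 0, 0]}, {"offset": [-0.4, 0, 0], "turn": [0, 0, 0]}, {"offset": [-0.8, 0, 0], "turn": [0, 0, 0]}, {"offset": [-0.8, 0, 0], "turn": [0, 0, 0]}, {"offset": [-0.8, 0, 0], "turn": [0, 0, 0]}], claw=0)

```text
t: 6.9
eef_pos: [613.8, -118.2, 206.2]
orientation: [-0.01, 1.563, 0.009]
force: [0.8, -0.3, -0.8]
finger_gap: 85.6
```

Run:
```python
from h import *
o,R,p=state()
im,o=grab('wrist','w2')
a=eyes.grab_frame('top');cv2.imwrite('pics/top2.png',a[...,::-1])
```

```text
t 6.9 p [ 613.8 -118.2  206.2] x [ 0.008 -0.001 -1.   ] yaw 0.71 j [-0.59  0.48  0.97  1.54 -0.4   1.32  0.43] F [ 0.8 -0.3 -0.8] gap 85.6
```

View pics/w2.png

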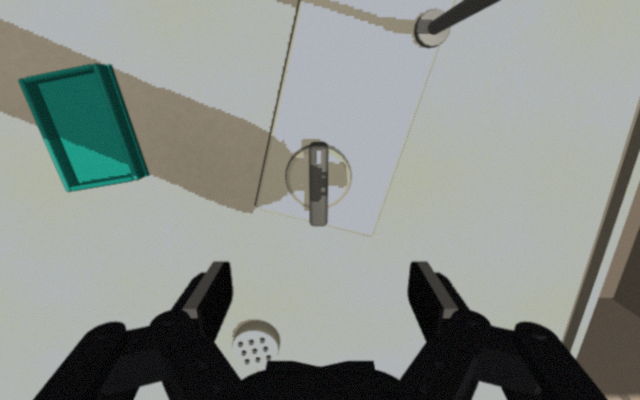

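Wing now runs along the turned jaws after release: rotated about 75° and staying put at (318,183), so it is locked. Next I head for the basket.

Request:
move_arm(commands=[{"offset": [-0.62, 0, 0], "turn": [0, 0, 0]}, {"offset": [-0.62, 0, 0], "turn": [0, 0, 0]}, {"offset": [-0.62, 0, 0], "turn": [0, 0, 0]}, {"offset": [-0.62, 1, -0.64], "turn": [-0.776, 0, 0]}, {"offset": [-0.62, 1, -0.64], "turn": [-0.776, 0, 0]}, {"offset": [-0.62, 1, -0.64], "turn": [-0.776, 0, 0]}, {"offset": [-0.62, 1, -0.64], "turn": [-0.776, 0, 0]}, {"offset": [-0.62, 1, -0.64], "turn": [-0.776, 0, 0]}, {"offset": [-0.62, 1, -0.64], "turn": [-0.776, 0, 0]}, {"offset": [-0.62, 1, -0.64], "turn": [-0.776, 0, 0]}, {"offset": [-0.62, 1, -0.64], "turn": [-0.776, 0, 0]}, {"offset": [-0.62, 1, -0.64], "turn": [-0.776, 0, 0]}, {"offset": [-0.62, 1, -0.64], "turn": [-0.776, 0, 0]}, {"offset": [-0.62, 1, -0.64], "turn": [-0.776, 0, 0]}])

```text
t: 8.4
eef_pos: [481.0, 81.5, 323.7]
orientation: [-0.954, 1.353, 0.954]
force: [0.1, -0.1, 0.1]
finger_gap: 85.8
```

Run:
```python
from h import *
o,R,p=state()
plan(R,p,[((484,215,320),70.5)])
T=cam('top');print('swab',onz(T,np.array([[237,80]])/5+[225,120]-.4,90))
```

```text
t 8.4 p [481.   81.5 323.7] x [-0.001 -0.001 -1.   ] yaw 70.4 j [-1.15 -0.07  0.86  1.69  0.05  1.49  0.93] F [ 0.1 -0.1  0.1] gap 85.8
(484, 215, 320) 70.5 off [0.018 0.21  0.634] turn [-0.001 -0.    -0.   ]
swab [[739.66206256 150.82172224  90.        ]]
```

Request:
move_arm(commands=[{"offset": [0.05, 0.21, 0.634], "turn": [0, 0, 0]}, {"offset": [0.05, 0.21, 0.634], "turn": [0, 0, 0]}, {"offset": [0.05, 0.21, 0.634], "turn": [0, 0, 0]}, {"offset": [0.05, 0.21, 0.634], "turn": [0, 0, 0]}, {"offset": [0.05, 0.21, 0.634], "turn": [0, 0, 0]}])

```text
t: 8.9
eef_pos: [483.6, 215.2, 313.7]
orientation: [-0.957, 1.352, 0.955]
force: [0.6, -1.8, 0.6]
finger_gap: 85.3
```

Run:
```python
from h import *
o,R,p=state()
im,o=grab('wrist','w3');c=cam('wrist',o)
print(proj(c,[(484,215,193),(482,212,40),(484,215,147)]))
plan(R,p,[((484,215,210),70.5)])
```

```text
t 8.9 p [483.6 215.2 313.7] x [-0.    -0.002 -1.   ] yaw 70.54 j [-1.24  0.08  0.79  1.61 -0.06  1.47  0.79] F [ 0.6 -1.8  0.6] gap 85.3
[[319.73725354 196.05935062]
 [317.48291759 161.17726678]
 [319.86251891 182.49628139]]
(484, 215, 210) 70.5 off [ 0.518 -0.002  0.001] turn [ 0.    -0.001  0.   ]
```

View pics/w3.png

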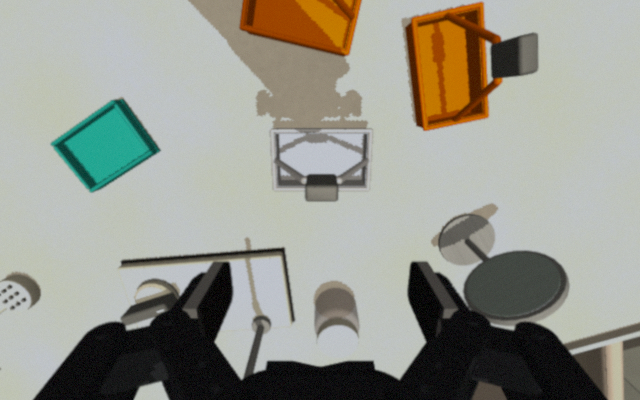

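Grip block top is at about (321,194), predicted (320,196), with the basket square to the jaws. I'll descend to TCP z≈156 and close.

Request:
move_arm(commands=[{"offset": [0.5, 0, 0], "turn": [0, 0, 0]}, {"offset": [0.5, 0, 0], "turn": [0, 0, 0]}, {"offset": [0.6, 0, 0], "turn": [0, 0, 0]}, {"offset": [0.7, 0, 0], "turn": [0, 0, 0]}, {"offset": [0.785, 0, 0], "turn": [0, 0, 0]}, {"offset": [0.785, 0, 0], "turn": [0, 0, 0]}, {"offset": [0.785, 0, 0], "turn": [0, 0, 0]}])

```text
t: 9.65
eef_pos: [484.2, 214.0, 158.1]
orientation: [-0.954, 1.351, 0.954]
force: [0.1, 0.5, 0.3]
finger_gap: 85.1
```

Request:
move_arm(commands=[{"offset": [0, 0, 0], "turn": [0, 0, 0]}, {"offset": [0, 0, 0], "turn": [0, 0, 0]}, {"offset": [0, 0, 0], "turn": [0, 0, 0]}, {"offset": [0, 0, 0], "turn": [0, 0, 0]}, {"offset": [0, 0, 0], "turn": [0, 0, 0]}, {"offset": [0, 0, 0], "turn": [0, 0, 0]}, {"offset": [0, 0, 0], "turn": [0, 0, 0]}, {"offset": [0, 0, 0], "turn": [0, 0, 0]}], claw=1, newtons=50)

```text
t: 10.45
eef_pos: [484.0, 215.4, 157.7]
orientation: [-0.956, 1.349, 0.956]
force: [0.3, 2.1, 5.8]
finger_gap: 29.5
```

Run:
```python
from h import *
o,R,p=state()
im,o=grab('wrist','w4')
```

```text
t 10.45 p [484.  215.4 157.7] x [ 0.001  0.001 -1.   ] yaw 70.6 j [-1.19  0.21  0.78  1.84 -0.16  1.15  0.87] F [0.3 2.1 5.8] gap 29.5
```

Gripped (gap 29.5 mm). I'll lift and move to the standoff on the −x side of the hook.

Run:
```python
from h import *
o,R,p=state()
h=np.array([648.7,42.4]);x=np.array([.968,-.252])
for d in (130,60): plan(R,p,[((*(h-d*x),263),75.4)])
```

```text
t 10.5 p [484.  215.4 157.7] x [ 0.001  0.001 -1.   ] yaw 70.6 j [-1.19  0.21  0.78  1.84 -0.16  1.15  0.87] F [0.4 2.  5.7] gap 29.4
(np.float64(522.86), np.float64(75.16), 263) 75.4 off [-0.527 -0.416 -0.596] turn [-0.053  0.001  0.   ]
(np.float64(590.62), np.float64(57.519999999999996), 263) 75.4 off [-0.527 -0.765 -0.567] turn [-0.053  0.001  0.   ]
```

Request:
move_arm(commands=[{"offset": [-0.1, 0, 0], "turn": [0, 0, 0]}, {"offset": [-0.25, 0, 0], "turn": [0, 0, 0]}, {"offset": [-0.4, 0, 0], "turn": [0, 0, 0]}, {"offset": [-0.53, 0, 0], "turn": [0, 0, 0]}, {"offset": [-0.53, -0.1, -0.15], "turn": [-0.02, 0, 0]}, {"offset": [-0.53, -0.2, -0.3], "turn": [-0.053, 0, 0]}, {"offset": [-0.53, -0.3, -0.45], "turn": [-0.053, 0, 0]}, {"offset": [-0.53, -0.42, -0.6], "turn": [-0.053, 0, 0]}, {"offset": [-0.53, -0.42, -0.6], "turn": [-0.053, 0, 0]}, {"offset": [-0.53, -0.42, -0.6], "turn": [-0.053, 0, 0]}, {"offset": [-0.53, -0.42, -0.6], "turn": [-0.053, 0, 0]}, {"offset": [-0.53, -0.42, -0.6], "turn": [-0.053, 0, 0]}])

```text
t: 11.7
eef_pos: [522.6, 75.1, 262.9]
orientation: [-1.02, 1.319, 1.021]
force: [-0.5, 0.1, -2.6]
finger_gap: 29.4
```

Run:
```python
from h import *
o,R,p=state()
h=np.array([648.7,42.4]);x=np.array([.968,-.252])
plan(R,p,[((*(h-60*x),263),75.4),((*h,263),75.4),((*h,213),75.4)])
w,o=grab('wrist','w5');s,_=grab('side','s5')
S=cam('side');print('hook side px',proj(S,[(*h,200),(*(h-35*x),228)]),'bar px',proj(S,p-[0,0,12.7]))
k=cv2.resize(s[150:350,170:390],(660,600),interpolation=cv2.INTER_CUBIC)
cv2.imwrite('pics/s5c.png',k[...,::-1])
```

```text
t 11.7 p [522.6  75.1 262.9] x [-0.001 -0.    -1.   ] yaw 75.47 j [-1.06  0.11  0.91  1.71 -0.09  1.37  1.18] F [-0.5  0.1 -2.6] gap 29.4
(np.float64(590.62), np.float64(57.519999999999996), 263) 75.4 off [-0.001 -0.351  0.   ] turn [ 0.001 -0.    -0.001]
(np.float64(648.7), np.float64(42.4), 263) 75.4 off [-0.001 -0.651 -0.   ] turn [ 0.001 -0.    -0.001]
(np.float64(648.7), np.float64(42.4), 213) 75.4 off [ 0.249 -0.652 -0.   ] turn [ 0.001 -0.    -0.001]
hook side px [[283.40132596 175.47058379]
 [287.74949773 172.15764485]] bar px [[301.51425131 178.65969689]]
```

View pics/s5c.png

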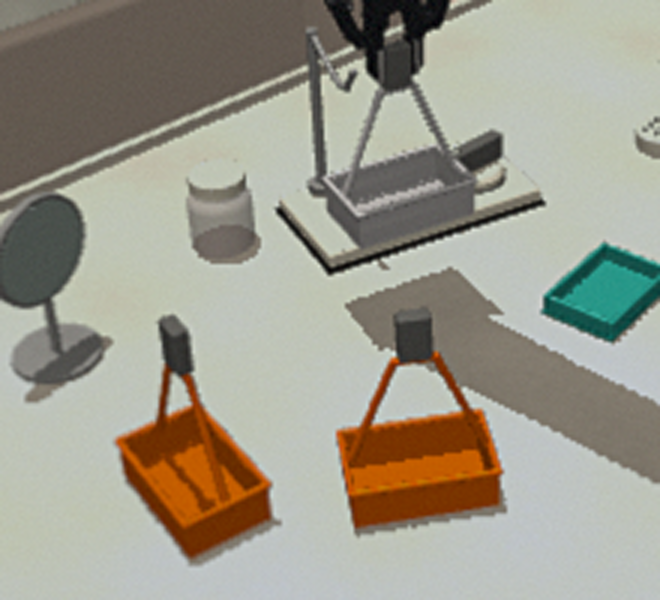

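View pics/w5.png

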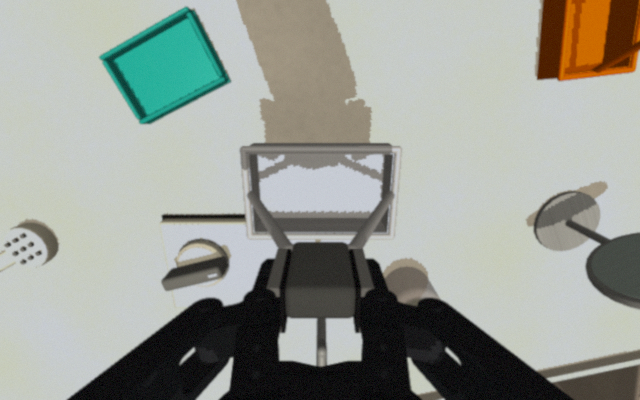

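Side crop: bar at (398,85), with the hook tip at (350,75) and lower bend at (345,88). Wrist: hook rod lines up under the grip at column 321. All of this agrees with the predictions to 1–2 px, so I advance over the tip and lower.

Request:
move_arm(commands=[{"offset": [0, -0.1, 0], "turn": [0, 0, 0]}, {"offset": [0, -0.22, 0], "turn": [0, 0, 0]}, {"offset": [0, -0.34, 0], "turn": [0, 0, 0]}, {"offset": [0, -0.46, 0], "turn": [0, 0, 0]}, {"offset": [0, -0.56, 0], "turn": [0, 0, 0]}, {"offset": [0, -0.62, 0], "turn": [0, 0, 0]}, {"offset": [0, -0.65, 0], "turn": [0, 0, 0]}, {"offset": [0, -0.65, 0], "turn": [0, 0, 0]}, {"offset": [0, -0.65, 0], "turn": [0, 0, 0]}])

```text
t: 12.7
eef_pos: [648.4, 41.5, 263.3]
orientation: [-1.019, 1.319, 1.02]
force: [-0.3, 0.3, -2.0]
finger_gap: 29.5
```

Request:
move_arm(commands=[{"offset": [0.05, 0, 0], "turn": [0, 0, 0]}, {"offset": [0.1, 0, 0], "turn": [0, 0, 0]}, {"offset": [0.15, 0, 0], "turn": [0, 0, 0]}, {"offset": [0.19, 0, 0], "turn": [0, 0, 0]}, {"offset": [0.22, 0, 0], "turn": [0, 0, 0]}, {"offset": [0.235, 0, 0], "turn": [0, 0, 0]}, {"offset": [0.235, 0, 0], "turn": [0, 0, 0]}, {"offset": [0.235, 0, 0], "turn": [0, 0, 0]}])

```text
t: 13.5
eef_pos: [649.0, 41.0, 216.6]
orientation: [-1.019, 1.319, 1.019]
force: [0.1, -0.1, -2.7]
finger_gap: 29.1
```

Run:
```python
from h import *
o,R,p=state()
s,_=grab('side','s6')
k=cv2.resize(s[145:245,240:370],(780,600),interpolation=cv2.INTER_CUBIC)
cv2.imwrite('pics/s6c.png',k[...,::-1])
S=cam('side');print((proj(S,[(648.7,42.4,200),p-[0,0,12.7]])-[240,145])*6)
```

```text
t 13.5 p [649.   41.  216.6] x [ 0.  0. -1.] yaw 75.36 j [-0.74  0.51  0.87  1.45 -0.39  1.37  1.46] F [ 0.1 -0.1 -2.7] gap 29.1
[[260.40795579 182.82350272]
 [261.73586773 175.27339871]]
```

View pics/s6c.png

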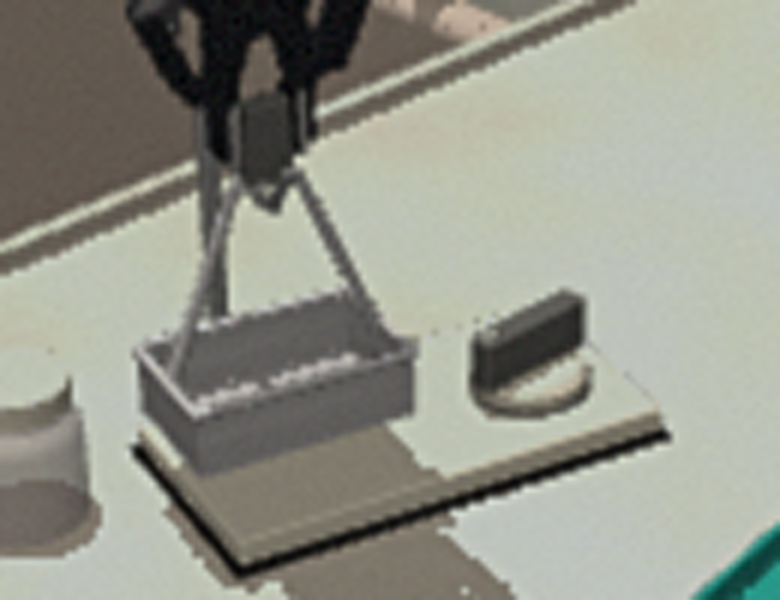

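Side crop: the bar (at ~(265,178)) lies over the hook bend (at ~(265,205)). I'll lower the last few mm, watching force.

Request:
move_arm(commands=[{"offset": [0.01, 0, 0], "turn": [0, 0, 0]}, {"offset": [0.015, 0, 0], "turn": [0, 0, 0]}, {"offset": [0.02, 0, 0], "turn": [0, 0, 0]}, {"offset": [0.02, 0, 0], "turn": [0, 0, 0]}, {"offset": [0.02, 0, 0], "turn": [0, 0, 0]}])

```text
t: 14.05
eef_pos: [648.9, 41.0, 212.6]
orientation: [-1.019, 1.319, 1.019]
force: [-1.4, 0.4, 1.1]
finger_gap: 29.4
```

Contact: vertical force moved from −2.7 to +1.1 N. Release.

Request:
move_arm(commands=[{"offset": [0, 0, 0], "turn": [0, 0, 0]}, {"offset": [0, 0, 0], "turn": [0, 0, 0]}, {"offset": [0, 0, 0], "turn": [0, 0, 0]}, {"offset": [0, 0, 0], "turn": [0, 0, 0]}, {"offset": [0, 0, 0], "turn": [0, 0, 0]}, {"offset": [0, 0, 0], "turn": [0, 0, 0]}, {"offset": [0, 0, 0], "turn": [0, 0, 0]}, {"offset": [0, 0, 0], "turn": [0, 0, 0]}], claw=0)

```text
t: 14.85
eef_pos: [648.8, 41.0, 212.3]
orientation: [-1.019, 1.319, 1.019]
force: [-0.1, -0.3, -0.9]
finger_gap: 85.2
```

Request:
move_arm(commands=[{"offset": [-0.1, 0, 0], "turn": [0, 0, 0]}, {"offset": [-0.2, 0, 0], "turn": [0, 0, 0]}, {"offset": [-0.35, 0, 0], "turn": [0, 0, 0]}, {"offset": [-0.55, 0, 0], "turn": [0, 0, 0]}, {"offset": [-0.55, 0, 0], "turn": [0, 0, 0]}, {"offset": [-0.55, 0.9, 0], "turn": [0, 0, 0]}, {"offset": [-0.55, 0.9, 0], "turn": [0, 0, 0]}, {"offset": [-0.55, 0.9, 0], "turn": [0, 0, 0]}, {"offset": [-0.55, 0.9, 0], "turn": [0, 0, 0]}, {"offset": [-0.55, 0.9, 0], "turn": [0, 0, 0]}, {"offset": [-0.55, 0.9, 0], "turn": [0, 0, 0]}, {"offset": [-0.55, 0.9, 0], "turn": [0, 0, 0]}, {"offset": [-0.55, 0.9, 0], "turn": [0, 0, 0]}, {"offset": [-0.55, 0.9, 0], "turn": [0, 0, 0]}, {"offset": [-0.55, 0.9, 0], "turn": [0, 0, 0]}, {"offset": [-0.55, 0.9, 0], "turn": [0, 0, 0]}, {"offset": [-0.55, 0.9, 0], "turn": [0, 0, 0]}, {"offset": [-0.55, 0.9, 0], "turn": [0, 0, 0]}, {"offset": [-0.55, 0.9, 0], "turn": [0, 0, 0]}, {"offset": [-0.55, 0.9, 0], "turn": [0, 0, 0]}])

```text
t: 16.85
eef_pos: [474.7, 86.6, 322.3]
orientation: [-1.019, 1.319, 1.019]
force: [-0.2, -1.2, -0.1]
finger_gap: 85.4
```

Run:
```python
from h import *
o,R,p=state()
s,_=grab('side','s7')
import time
fr=[eyes.grab_frame('side').astype(int) for _ in range(12)]
print('motion',[int((abs(f-fr[0]).max(2)[145:245,240:370]>40).sum()) for f in fr])
k=cv2.resize(s[145:275,230:390],(738,600),interpolation=cv2.INTER_CUBIC)
cv2.imwrite('pics/s7c.png',k[...,::-1])
```

```text
t 16.85 p [474.7  86.6 322.3] x [ 0.  0. -1.] yaw 75.37 j [-1.22 -0.1   0.89  1.71  0.08  1.49  0.98] F [-0.2 -1.2 -0.1] gap 85.4
motion [0, 2, 2, 5, 7, 17, 22, 25, 26, 25, 24, 23]
```

View pics/s7c.png

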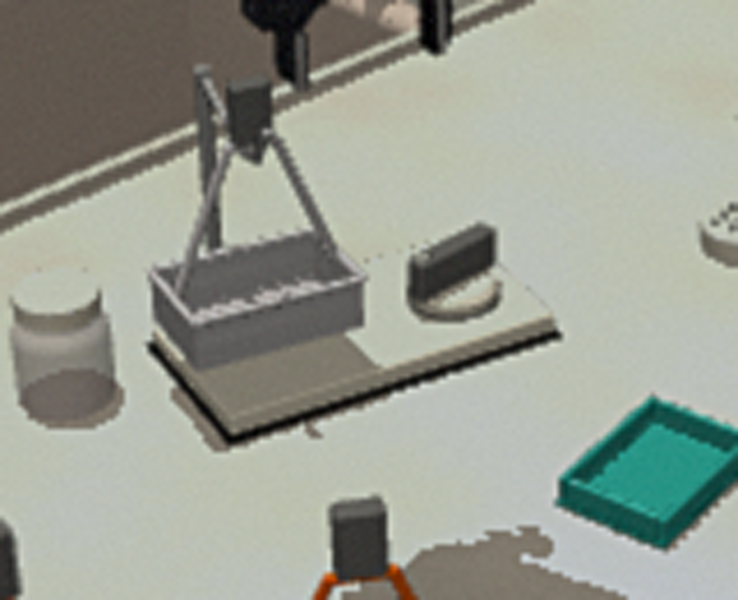

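The basket hangs clear of the foot from the hook and the knob is turned. It sways slightly, so I'll let it settle before handing in.

Request:
move_arm(commands=[{"offset": [0, 0, 0], "turn": [0, 0, 0]}, {"offset": [0, 0, 0], "turn": [0, 0, 0]}, {"offset": [0, 0, 0], "turn": [0, 0, 0]}, {"offset": [0, 0, 0], "turn": [0, 0, 0]}, {"offset": [0, 0, 0], "turn": [0, 0, 0]}, {"offset": [0, 0, 0], "turn": [0, 0, 0]}, {"offset": [0, 0, 0], "turn": [0, 0, 0]}, {"offset": [0, 0, 0], "turn": [0, 0, 0]}, {"offset": [0, 0, 0], "turn": [0, 0, 0]}, {"offset": [0, 0, 0], "turn": [0, 0, 0]}, {"offset": [0, 0, 0], "turn": [0, 0, 0]}, {"offset": [0, 0, 0], "turn": [0, 0, 0]}, {"offset": [0, 0, 0], "turn": [0, 0, 0]}, {"offset": [0, 0, 0], "turn": [0, 0, 0]}, {"offset": [0, 0, 0], "turn": [0, 0, 0]}, {"offset": [0, 0, 0], "turn": [0, 0, 0]}, {"offset": [0, 0, 0], "turn": [0, 0, 0]}, {"offset": [0, 0, 0], "turn": [0, 0, 0]}, {"offset": [0, 0, 0], "turn": [0, 0, 0]}, {"offset": [0, 0, 0], "turn": [0, 0, 0]}])

```text
t: 19.5
eef_pos: [474.7, 86.5, 322.3]
orientation: [-1.019, 1.319, 1.019]
force: [0.1, 1.1, 0.4]
finger_gap: 85.4
```

Request:
move_arm(commands=[{"offset": [0, 0, 0], "turn": [0, 0, 0]}, {"offset": [0, 0, 0], "turn": [0, 0, 0]}, {"offset": [0, 0, 0], "turn": [0, 0, 0]}, {"offset": [0, 0, 0], "turn": [0, 0, 0]}, {"offset": [0, 0, 0], "turn": [0, 0, 0]}, {"offset": [0, 0, 0], "turn": [0, 0, 0]}, {"offset": [0, 0, 0], "turn": [0, 0, 0]}, {"offset": [0, 0, 0], "turn": [0, 0, 0]}, {"offset": [0, 0, 0], "turn": [0, 0, 0]}, {"offset": [0, 0, 0], "turn": [0, 0, 0]}, {"offset": [0, 0, 0], "turn": [0, 0, 0]}, {"offset": [0, 0, 0], "turn": [0, 0, 0]}, {"offset": [0, 0, 0], "turn": [0, 0, 0]}, {"offset": [0, 0, 0], "turn": [0, 0, 0]}, {"offset": [0, 0, 0], "turn": [0, 0, 0]}, {"offset": [0, 0, 0], "turn": [0, 0, 0]}, {"offset": [0, 0, 0], "turn": [0, 0, 0]}, {"offset": [0, 0, 0], "turn": [0, 0, 0]}, {"offset": [0, 0, 0], "turn": [0, 0, 0]}, {"offset": [0, 0, 0], "turn": [0, 0, 0]}])

```text
t: 21.5
eef_pos: [474.7, 86.5, 322.3]
orientation: [-1.019, 1.319, 1.019]
force: [-1.3, -0.5, -0.4]
finger_gap: 85.5
```

Run:
```python
from h import *
state()
fr=[eyes.grab_frame('side').astype(int) for _ in range(16)]
print('motion',[int((abs(f-fr[0]).max(2)[145:245,240:370]>40).sum()) for f in fr])
s=fr[-1].astype(np.uint8);cv2.imwrite('pics/s8.png',s[...,::-1])
old=cv2.imread('pics/side0.png')[...,::-1].astype(int)
d=(abs(fr[-1]-old).max(2)>60).astype(np.uint8)
for n,(a,b,c,e) in dict(dish=(225,265,345,400),brush=(180,205,380,410),basket_vs_s7=(145,245,240,370)).items():
    r=old if n[1]!='a' else cv2.imread('pics/s7.png')[...,::-1].astype(int)
    print(n,int((abs(fr[-1]-r).max(2)[a:b,c:e]>60).sum()))
cv2.imwrite('pics/s8c.png',cv2.resize(s[140:300],(800,200))[...,::-1])
cv2.imwrite('pics/s8c.png',cv2.resize(s[145:275,230:390],(738,600),interpolation=cv2.INTER_CUBIC)[...,::-1])
```

```text
t 21.5 p [474.7  86.5 322.3] x [ 0.  0. -1.] yaw 75.36 j [-1.22 -0.1   0.89  1.71  0.08  1.49  0.98] F [-1.3 -0.5 -0.4] gap 85.5
motion [0, 0, 0, 0, 0, 0, 0, 0, 0, 1, 2, 3, 3, 3, 4, 3]
dish 23
brush 0
basket_vs_s7 5
```

View pics/s8c.png

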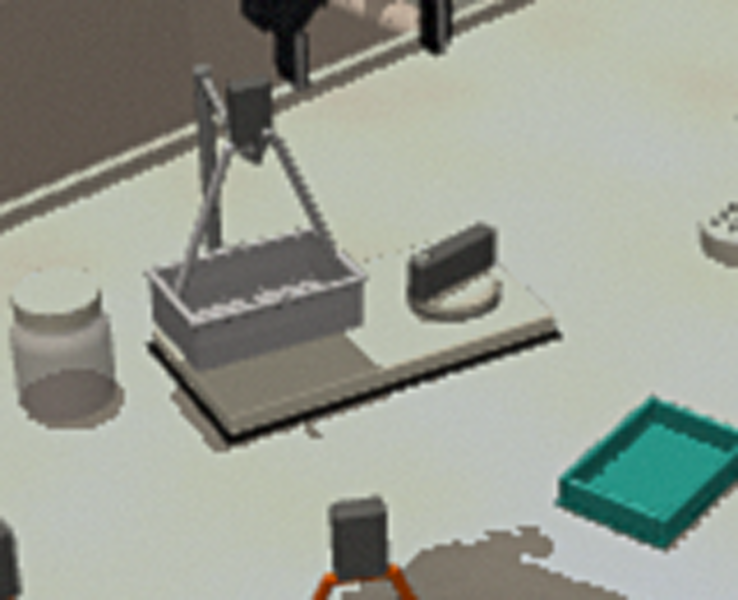

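The picture is unchanged: the basket hangs from the hook (~(255,150)) clear of the foot, the knob stays turned, and the sway is almost gone. Handing in.

```bash
python3 -c "
from plant import env
print(env.close_job())"
```

```text
the job is handed in; nothing more can be done
None
```

The stand is locked, and the soap basket hangs from its hook; I handed the job in at about 22 s of the 64 s allowed.

- **Knob:** I gripped the wing and turned it clockwise about 75° (1.3 rad). It stayed there after release in the wrist picture and in the later side pictures.
- **Basket:** I pinched the grip block across its width, brought the bar over the hook tip and lowered it. The vertical force went from −2.7 to +1.1 N as the hook took the weight, and then I released.
- **Last checks:** The final side picture shows the basket hanging free above the foot with the gripper well away. A slight sway had nearly died out, with at most 4 changed pixels over 0.75 s.
- **Other items:** The face brush showed no change against the first side image. The soap dish region differed by 23 pixels, which I put down to the arm's shadow. The swab container and mirror were not compared numerically; the robot did not touch them, and the swab container stands upright in the last picture. The mirror was last seen standing before the hanging.

No check failed.

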